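Tip the used mouthpiece into the lever bin

TASK

Press the bin's red lever pad all the way down so that the linked lid stands wide open and the used blue mouthpiece rolls off its chute into the bin, then ease the lever back up so that the lid comes down gently and closes without slamming. Work only by the lever: do not touch the lid or the mouthpiece, and leave the bottle, the jar and the carton standing where they are.

Things in the scene. Friction and masses are not known exactly. Their poses are not given: they have to be found in the camera images.
- bin: navy clinical waste bin screwed to the bench, 150 (its x) x 180 (its y) mm, walls 195 mm high. Origin: centre of its underside, on the bench; z up. Its front (own -x side, turned roughly to the robot) carries the lever and, at y +51 to +85 mm, a grey linkage column standing 26 mm out. On its own -y side a steel chute slopes down at 22 degrees onto the low -y wall (160 mm high); the chute reaches 120 mm out and about 235 mm up
- lever_pad (a point): centre of the top face of the red pad (55 mm along the bin's x, 75 mm wide) near the end of the lever; moves with the lever. At rest it lies 133 mm above the bench and 213 mm ahead of the bin's origin (bin frame -0.213, 0, 0.133), the pad rising 0.2 rad towards the robot; fully pressed it lies 80 mm above the bench at bin frame -0.216, 0, the pad sloping down 0.22 rad. Nothing stands under it. Holding it down takes about 2 to 10 N
- lever (a joint): angle of the lever about its pivot, which runs along the bin's y at bin frame (-0.087, 0, 0.100): 0 at rest (up), 0.42 rad at its lower stop. The weight of the lid drives it back up when let go
- lid (a joint): opening angle of the white lid (186 x 156 mm), linked to the lever: 2.5 times the lever's angle; 0 closed, 1.05 rad wide open. Hinged on the bin's own +y rim, 195 mm up, its -y edge rises. It has no damper and falls fast if the lever is let go. A flap under its -y edge holds the mouthpiece back on the chute until the lid has opened 0.15 to 0.3 rad
- lid_edge (a point): middle of the lid's free (-y) edge, top face; 202 mm above the bench when closed
- bin_floor (a point): centre of the bin's inner floor, 10 mm above the bench; axes as the bin's. The inside is 140 (x) x 170 (y) mm
- mouthpiece: used blue plastic mouthpiece, a tube 30 mm in diameter and 65 mm long, origin at its centre, its axis along own x. It lies across the chute against the closed lid's flap and rolls into the bin by itself when the lid opens
- sanitiser: clear plastic bottle with blue cap, 56 mm across, 150 mm tall, loose; origin: centre of its underside
- swab_jar: glass jar with steel lid, 60 mm across, 90 mm tall, loose; origin: centre of its underside
- carton: cardboard carton with a blue band, 60 x 50 x 100 mm tall, loose; origin: centre of its underside
Things that resemble listed ones, but are neither listed nor needed, are in the scene too. Several things have the shape of the mouthpiece; the one meant has the colours described above.

How it is judged:
On the way:
1. the lever is held down with the lid wide open and the mouthpiece in the bin (value of joint lid above 0.9 rad and x of mouthpiece in the frame of bin_floor between -0.075 and 0.075 m and y of mouthpiece in the frame of bin_floor between -0.09 and 0.09 m and z of mouthpiece in the frame of bin_floor below 0.09 m), for 0.2 s.
At the end, for the whole second after the job is handed in: the lid is shut (under 0.05 rad) and the lever up (under 0.03 rad); the mouthpiece lies still (under 50 mm/s) in the bin, its centre inside the walls and under 90 mm above the inner floor (value of joint lid below 0.05 rad and value of joint lever below 0.03 rad and x of mouthpiece in the frame of bin_floor between -0.075 and 0.075 m and y of mouthpiece in the frame of bin_floor between -0.09 and 0.09 m and z of mouthpiece in the frame of bin_floor below 0.09 m and linear speed of mouthpiece below 0.05 m/s); the robot touches nothing.
It fails at once if the lid slams: within its last 0.4 rad it falls faster than 2.5 rad/s (value of joint lid below 0.4 rad and velocity of joint lid below -2.5 rad/s).
It fails at once if the robot touches the mouthpiece (over 0.5 N) (contact force between any of the fingers, the arm and mouthpiece above 0.5 N).
It fails at once if the robot touches the lid (over 1 N) (contact force between any of the fingers, the arm and lid above 1 N).
It fails at once if the bottle, the jar or the carton is moved more than 25 mm or tipped more than 0.3 rad (distance of any of sanitiser, swab_jar, carton from where it was at the start of the episode above 0.025 m or angle between any of sanitiser, swab_jar, carton's own z axis and vertical above 0.3 rad).
It also fails if it takes over 42 s, if anything falls off the work surface, if the arm or the gripper's body presses on something with over 40 N, if the wrist force passes 120 N, or if a joint passes its speed limit or range.

ROBOT

A 6-joint arm with a two-finger parallel gripper is mounted at the origin on the work surface. World frame = base frame: x ahead of the robot, y to its left, z up, the work surface at z = 0. Lengths are in m, angles in rad, forces in N, time in s.
With the tool pointing down it reaches from about 0.275 to 0.725 m from the base axis. Payload 5.6 kg.
Tool frame: the origin (TCP) lies at the centre of the arm's flange, where the gripper is bolted on; the fingertips stand 173 mm ahead of it and the grasp point (between the pads) lies bot.pinch_z ahead of it (bot.pinch_z is the distance from the TCP to the grasp point, in m); y points along the fingers, z is the direction in which the jaws open and shut, and the axes are right-handed (so a half turn about y gives the same grasp; the last joint's range is limited). The gripper opens to 85 mm and grips with 20 to 120 N. Pads are 22 mm wide; open, the fingers measure 114 mm over their backs; the gripper's body (76 mm by 85 mm) begins 54 mm behind the grasp point. The pads swing forward as they close: fully open they stand 13 mm farther back than shut.
Start: joints at [0.285, 0.255, 0.108, 0, -1.424, -0.285], TCP at [0.55, 0, 0.405] pointing down, gripper open.
Joint ranges: [-2.95, 2.95], [-1.21, 1.97], [-1.09, 1.5], [-2.87, 1.71], [-2.94, -0.07], [-3.05, 3.05]. Speed limits (rad/s): [2.57, 2.57, 3.14, 3.14, 3.14, 3.14].

INTERFACE

Orientations are given as [roll, pitch, yaw] about the fixed x, y, z axes, in that order (R = Rz(yaw) Ry(pitch) Rx(roll)).
In Python, from bench import bot, optics gives the robot as it stands.
- The arm moves only by the tool servo_tool, never from a script. Its argument "rows" is a list of rows, each an object of numbers: "tx", "ty", "tz": the shift along the tool's x, y, z in mm; "ax", "ay", "az": the turn, a rotation vector about the tool's x, y, z in degrees; "hand": the finger opening in mm, from 0 to 85.4. A call has 1 to 10 rows; each row is the pose to reach, as a shift and turn from the pose commanded when the call began, along the tool's axes at that moment; what a row does not reach only later rows make up. A row lasts 1/10 s, in which the tool goes at most 50 mm and 8.59 degrees, less where a joint would pass 70% of its speed; a pose out of reach is approached as far as the arm can. A call with a gripper value outside its range is refused whole. The fingers move at their own pace and stop on an object; "grip_force" is the grip in N (left out, the last holds). Time passes only in rows, so rows that repeat a pose let the fingers close. It gives the time, the measured TCP pose, the force and the opening at its end, in the units of the state.
- bot.get_obs(): the state, without advancing time (a new reading comes with each control period).
- optics.grab_frame(name): name is "scene" or "side" or "wrist"; returns the picture (400x640x3 uint8, red, green, blue); there is no depth.
- optics.camera_model(name): a dict with "fx", "fy", "cx", "cy" (pixels), "pose" (4x4, takes a point from camera to world coordinates); the wrist camera has in their place "hand_eye" (4x4, takes a point from camera to tool coordinates, whose origin is the TCP and whose axes are the tool frame's). Camera axes: x right, y down, z forward; pixel columns grow to the right and rows downward; lengths in m; the calibration is good to about 2 mm. A picture is of the moment at which its call begins: read the wrist's pose just before it. camera_model takes no time and is no camera call.
- bot.close_job(): hands the job in, once; it reports no verdict.
The state is a dict: "time_s": time; "q": joint angles; "joint_velocities": joint speeds; "effort": joint torques, N m; "tcp_pos": TCP position; "tcp_rot": TCP orientation; "force": force on the tool from outside, world axes, zero at the start; "wrist_torque": the same for the moment, N m; "opening": opening from 0.0 (shut) to 1.0 (fully open).
Only numpy, scipy, OpenCV 4.12 (cv2) and the standard library are available. Lean on these libraries where they do the work, as an engineer would, in place of code of your own. Each camera call takes 0.05 s, during which the arm holds its last target.

## Working session

There is one attempt and no reset: what is moved stays moved. The work goes in short steps, Python scripts to look and compute and a tool call to move; the robot and the scene stay as the last step left them, time stands still between calls to the robot, and variables do not carry over. Pictures are saved under pics/ and viewed, and the job is handed in when it is done.

Besides the shell and the picture viewer there is one more tool, called by a JSON object that holds its "op" and its "data", one argument or row to a line. servo_tool: Moves the arm, as the interface text tells. Its arguments: {"type":"object","properties":{"rows":{"type":"array"},"grip_force":{"type":"number"}},"required":["rows"]}

```bash
mkdir -p pics
python3 - <<'E'
from bench import bot, optics
import cv2
for n in ("scene","side","wrist"):
    im=optics.grab_frame(n); cv2.imwrite(f"pics/{n}0.png",im[:,:,::-1])
    m=optics.camera_model(n); print(n,m)
print(bot.get_obs(), bot.pinch_z)
E
```

```text
scene {'fx': 439.7200604036695, 'fy': 439.7200604036695, 'cx': 327.90662763677886, 'cy': 200.0979955542085, 'pose': array([[ 0.66038465,  0.56625329, -0.49320313,  1.09014865],
       [ 0.75080092, -0.50995276,  0.41981682, -0.30210656],
       [-0.01378764, -0.64753795, -0.76190846,  0.84540974],
       [ 0.        ,  0.        ,  0.        ,  1.        ]])}
side {'fx': 448.5853303251371, 'fy': 448.5853303251371, 'cx': 320.80343399583705, 'cy': 200.60104240441626, 'pose': array([[ 0.94215712, -0.1874492 ,  0.27785384,  0.36482825],
       [-0.33513282, -0.53945359,  0.77244794, -0.67902628],
       [ 0.00509451, -0.82088527, -0.57107042,  0.68353996],
       [ 0.        ,  0.        ,  0.        ,  1.        ]])}
wrist {'fx': 359.4145400733918, 'fy': 359.4145400733918, 'cx': 318.8810653098125, 'cy': 202.0990666220963, 'hand_eye': array([[ 1.26648630e-03,  9.46061826e-01,  3.23983669e-01,
        -8.42199096e-02],
       [ 9.69072150e-04, -3.23984938e-01,  9.46061743e-01,
         2.97163636e-02],
       [ 9.99998728e-01, -8.84210685e-04, -1.32712465e-03,
         6.38096606e-04],
       [ 0.00000000e+00,  0.00000000e+00,  0.00000000e+00,
         1.00000000e+00]])}
{'time_s': 0.15, 'q': array([ 2.84598414e-01,  2.55579478e-01,  1.07289201e-01, -3.28921200e-04,
       -1.42389689e+00, -2.84608845e-01]), 'joint_velocities': array([-0.00119825, -0.00257228,  0.00382047,  0.00180978,  0.00087832,
       -0.00063933]), 'effort': array([-1.13390255e-03, -3.86942518e+01,  2.38082260e+01,  5.36670327e+00,
       -4.55894769e-03,  1.90294440e-05]), 'tcp_pos': array([5.49871702e-01, 5.21034980e-05, 4.04018893e-01]), 'tcp_rot': array([-1.56937009e+00,  7.83000599e-05,  1.57073758e+00]), 'force': array([-0.35558217,  0.13141669, -0.35009185]), 'wrist_torque': array([0.03085469, 0.04288154, 0.00029387]), 'opening': 0.9928377640267555} 0.1547
```

View pics/scene0.png

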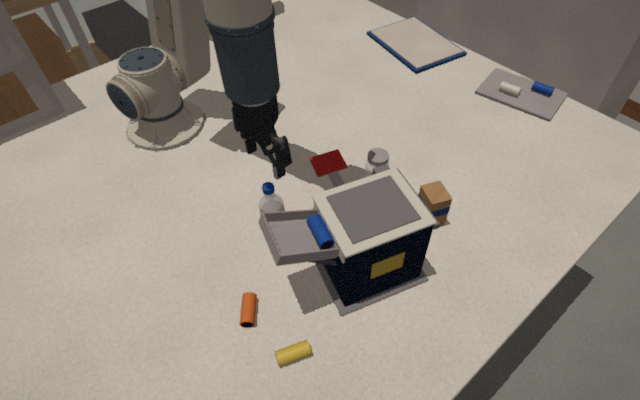

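View pics/side0.png

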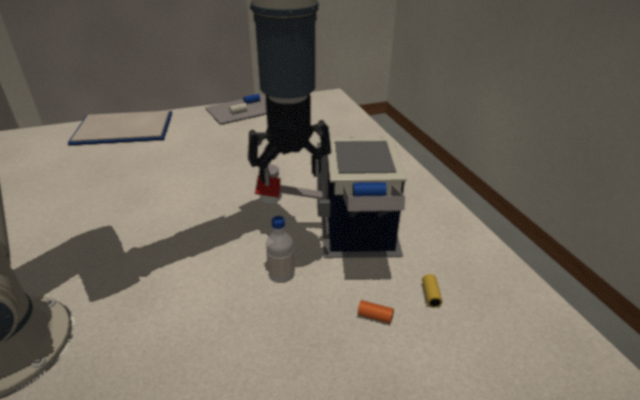

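View pics/wrist0.png

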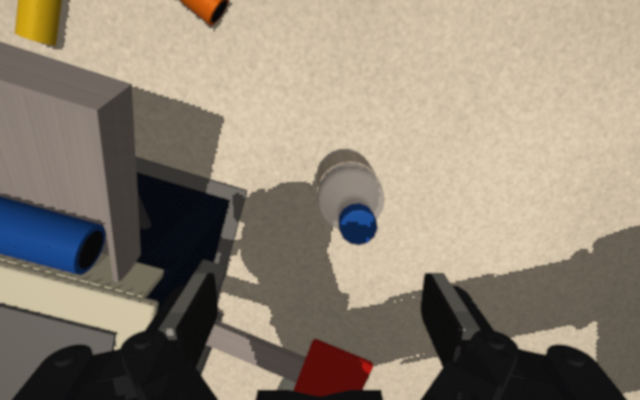

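The scene view shows the red pad at about (328,163), the bottle at (270,200), the jar at (377,160) and the carton at (435,200). The blue mouthpiece lies on the chute at (320,231). Next I measure the pad, the lid and the bystanders.

```bash
cat > h.py <<'E'
import numpy as np, cv2
from bench import bot, optics
from scipy.spatial.transform import Rotation as R
def ray(n,px,obs=None):
    m=optics.camera_model(n)
    if n=="wrist":
        T=np.eye(4);T[:3,:3]=R.from_euler('xyz',obs['tcp_rot']).as_matrix();T[:3,3]=obs['tcp_pos'];P=T@m['hand_eye']
    else: P=m['pose']
    d=np.array([(px[0]-m['cx'])/m['fx'],(px[1]-m['cy'])/m['fy'],1.])
    return P[:3,3],P[:3,:3]@d
def onz(n,px,z,obs=None):
    o,d=ray(n,px,obs); return o+d*(z-o[2])/d[2]
def tri(rs):
    A=np.zeros((3,3));b=np.zeros(3)
    for o,d in rs:
        d=d/np.linalg.norm(d);M=np.eye(3)-np.outer(d,d);A+=M;b+=M@o
    p=np.linalg.solve(A,b)
    return p,[np.linalg.norm(np.cross(p-o,d/np.linalg.norm(d))) for o,d in rs]
def red(im):
    h=cv2.cvtColor(im,cv2.COLOR_RGB2HSV)
    m=((h[...,0]<6)|(h[...,0]>174))&(h[...,1]>170)&(h[...,2]>50)
    m=m.astype(np.uint8)*255
    c,_=cv2.findContours(m,cv2.RETR_EXTERNAL,cv2.CHAIN_APPROX_NONE)
    return m,max(c,key=cv2.contourArea)
E
python3 - <<'E'
from h import *
for n in("scene","side"):
    im=cv2.imread(f"pics/{n}0.png")[:,:,::-1].copy()
    m,c=red(im); print(n,cv2.contourArea(c),cv2.boundingRect(c),cv2.approxPolyDP(c,3,True).reshape(-1,2).tolist(),cv2.minAreaRect(c))
    M=cv2.moments(c); p=(M['m10']/M['m00'],M['m01']/M['m00']); print(p,onz(n,p,.133))
a=cv2.imread("pics/scene0.png"); cv2.imwrite("pics/sc_crop.png",cv2.resize(a[130:320,220:470],None,fx=3,fy=3,interpolation=cv2.INTER_CUBIC)[:600,:750])
a=cv2.imread("pics/side0.png"); cv2.imwrite("pics/si_crop.png",cv2.resize(a[110:290,220:440],None,fx=3.3,fy=3.3,interpolation=cv2.INTER_CUBIC)[:600,:750])
E
```

```text
scene 535.0 (310, 150, 37, 26) [[337, 150], [310, 158], [318, 175], [346, 167]] ((327.802978515625, 162.380859375), (19.838178634643555, 32.486106872558594), 72.34988403320312)
(327.5753894080996, 162.5386292834891) [0.54361414 0.16451653 0.133     ]
side 248.0 (257, 178, 22, 18) [[259, 178], [257, 192], [277, 195], [277, 179], [270, 178], [266, 187]] ((267.5, 186.5), (17.0, 21.0), 90.0)
(268.83400537634407, 187.51881720430106) [0.53989453 0.15223615 0.133     ]
```

View pics/sc_crop.png

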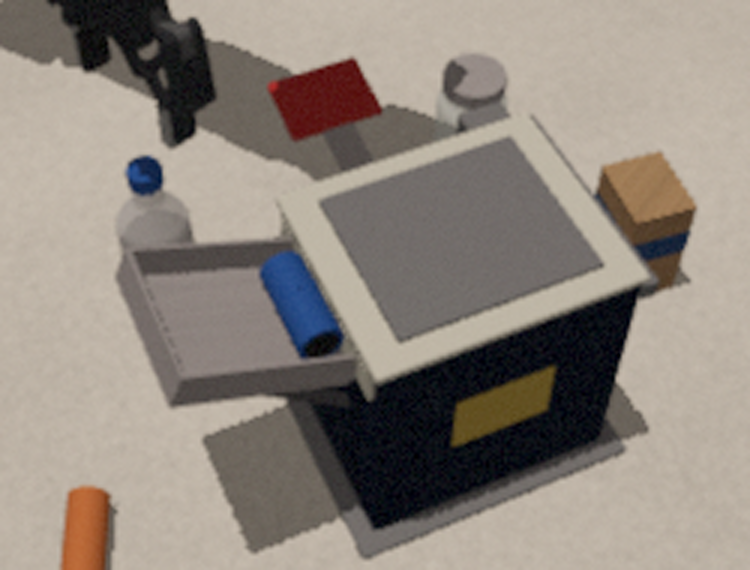

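View pics/si_crop.png

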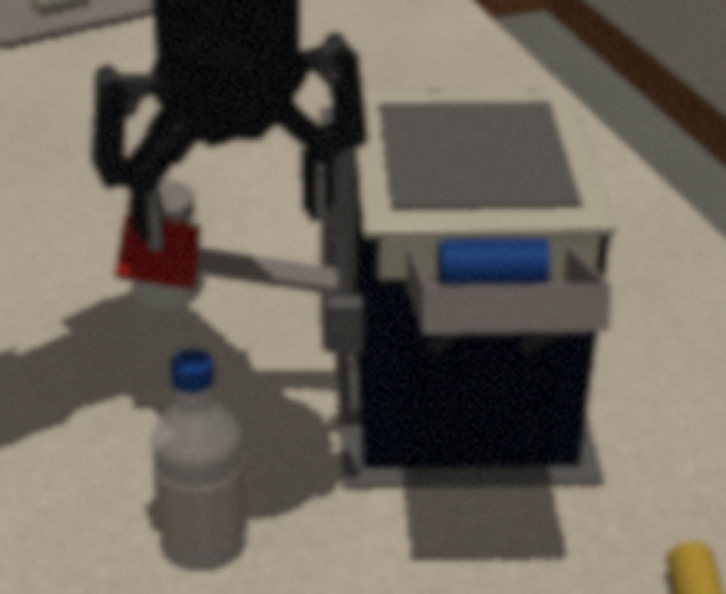

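Run:
```python
from h import *
C=lambda p:(p[0]/3+220-1/3,p[1]/3+130-1/3)
S=lambda p:(p[0]/3.3+220,p[1]/3.3+110)
lid=[onz("scene",C(p),.202) for p in[(280,203),(533,118),(655,283),(373,380)]]
for p in lid:print(p.round(4))
l=np.array(lid);print("edges",[np.linalg.norm(l[i]-l[(i+1)%4]).round(4) for i in range(4)],[np.degrees(np.arctan2(*(l[(i+1)%4]-l[i])[[1,0]])).round(1) for i in range(4)],l.mean(0))
g=np.array([onz("scene",C(p),.203) for p in[(320,203),(512,138),(603,263),(402,338)]])
print("patch edges",[np.linalg.norm(g[i]-g[(i+1)%4]).round(4) for i in range(4)],[np.degrees(np.arctan2(*(g[(i+1)%4]-g[i])[[1,0]])).round(1) for i in range(4)],g.mean(0))
g=np.array([onz("side",S(p),.203) for p in[(380,103),(548,103),(580,208),(393,208)]])
print("patch side",[np.linalg.norm(g[i]-g[(i+1)%4]).round(4) for i in range(4)],[np.degrees(np.arctan2(*(g[(i+1)%4]-g[i])[[1,0]])).round(1) for i in range(4)],g.mean(0))
# pad corners scene: near-robot edge/high vs bin side
pc=np.array([onz("scene",p,z) for p,z in[((337,150),.133),((310,158),.133),((318,175),.133),((346,167),.133)]]);print(pc.round(4),pc.mean(0))
print("cap tri",tri([ray("scene",C((146,172))),ray("side",S((193,365)))]))
print("jar lid",onz("scene",C((475,78)),.09), "carton top",onz("scene",C((648,188)),.1))
```

```text
[0.6491 0.0356 0.202 ]
[0.7059 0.2124 0.202 ]
[0.8514 0.1641 0.202 ]
[ 0.7882 -0.0113  0.202 ]
edges [np.float64(0.1857), np.float64(0.1533), np.float64(0.1864), np.float64(0.1468)] [np.float64(72.2), np.float64(-18.4), np.float64(-109.8), np.float64(161.4)] [0.74865438 0.10023026 0.202     ]
patch edges [np.float64(0.14), np.float64(0.1163), np.float64(0.1373), np.float64(0.1164)] [np.float64(72.2), np.float64(-17.9), np.float64(-107.8), np.float64(163.4)] [0.74397278 0.10359103 0.203     ]
patch side [np.float64(0.1182), np.float64(0.1418), np.float64(0.1168), np.float64(0.1417)] [np.float64(-19.0), np.float64(-108.3), np.float64(160.9), np.float64(72.2)] [0.74469378 0.10049921 0.203     ]
[[0.5271 0.2085 0.133 ]
 [0.5051 0.1441 0.133 ]
 [0.5589 0.1226 0.133 ]
 [0.5824 0.1861 0.133 ]] [0.5433885  0.16534013 0.133     ]
cap tri (array([0.52441333, 0.0121223 , 0.14550808]), [np.float64(0.000754477069382891), np.float64(0.0007544770693829601)])
jar lid [0.57591276 0.30053049 0.09      ] carton top [0.75260706 0.30384659 0.1       ]
```

The bin yaw is about −18°, and the lid edges measure 186×~150 mm as expected. The origin comes out at about (0.744, 0.102), which predicts the pad at (0.542, 0.168); directly I measure (0.544, 0.165), so the two agree. The bottle and jar are each more than 130 mm from the pad. Tool axes are +x → world +y, +y → down and +z → world −x.

{"op": "servo_tool", "data": {
  "rows": [
    {"tx": 20, "hand": 0},
    {"tx": 45, "hand": 0},
    {"tx": 70, "tz": 5, "hand": 0},
    {"tx": 95, "tz": 10, "hand": 0},
    {"tx": 120, "tz": 10, "hand": 0},
    {"tx": 145, "tz": 10, "hand": 0},
    {"tx": 167, "tz": 10, "hand": 0},
    {"tx": 167, "tz": 10, "hand": 0},
    {"tx": 167, "tz": 10, "ty": 15, "hand": 0},
    {"tx": 167, "tz": 10, "ty": 30, "hand": 0}
  ],
  "grip_force": 30
}}

```text
invalid input
```

{"op": "servo_tool", "data": {
  "rows": [
    {"tx": 20, "ty": 0, "tz": 0, "ax": 0, "ay": 0, "az": 0, "hand": 0},
    {"tx": 45, "ty": 0, "tz": 0, "ax": 0, "ay": 0, "az": 0, "hand": 0},
    {"tx": 70, "ty": 0, "tz": 5, "ax": 0, "ay": 0, "az": 0, "hand": 0},
    {"tx": 95, "ty": 0, "tz": 10, "ax": 0, "ay": 0, "az": 0, "hand": 0},
    {"tx": 120, "ty": 0, "tz": 10, "ax": 0, "ay": 0, "az": 0, "hand": 0},
    {"tx": 145, "ty": 0, "tz": 10, "ax": 0, "ay": 0, "az": 0, "hand": 0},
    {"tx": 167, "ty": 0, "tz": 10, "ax": 0, "ay": 0, "az": 0, "hand": 0},
    {"tx": 167, "ty": 0, "tz": 10, "ax": 0, "ay": 0, "az": 0, "hand": 0},
    {"tx": 167, "ty": 15, "tz": 10, "ax": 0, "ay": 0, "az": 0, "hand": 0},
    {"tx": 167, "ty": 30, "tz": 10, "ax": 0, "ay": 0, "az": 0, "hand": 0}
  ],
  "grip_force": 30
}}

```text
time_s: 1.15
tcp_pos: [0.54, 0.1668, 0.3744]
tcp_rot: [-1.571, -0.0, 1.571]
force: [-0.4, -0.5, -1.0]
opening: 0.001
```

Run:
```python
from h import *
o=bot.get_obs()
ims={n:optics.grab_frame(n) for n in("scene","side","wrist")}
for n,im in ims.items(): cv2.imwrite(f"pics/{n}1.png",im[:,:,::-1])
a=np.vstack([cv2.resize(ims["scene"][100:300,200:460],(520,400)),])
b=cv2.resize(ims["side"][90:290,200:400],(400,400))
cv2.imwrite("pics/c1.png",cv2.resize(np.hstack([a,b]),None,fx=.86,fy=.86)[:,:,::-1])
m,c=red(ims["wrist"]); M=cv2.moments(c); print(cv2.contourArea(c),cv2.boundingRect(c))
print(cv2.approxPolyDP(c,4,True).reshape(-1,2).tolist())
```

```text
8287.0 (263, 153, 112, 116)
[[293, 153], [263, 255], [301, 268], [304, 256], [334, 256], [341, 268], [374, 184]]
```

View pics/c1.png

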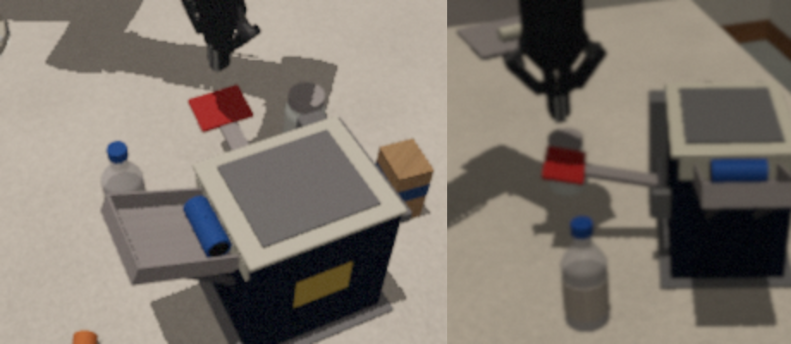

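View pics/wrist1.png

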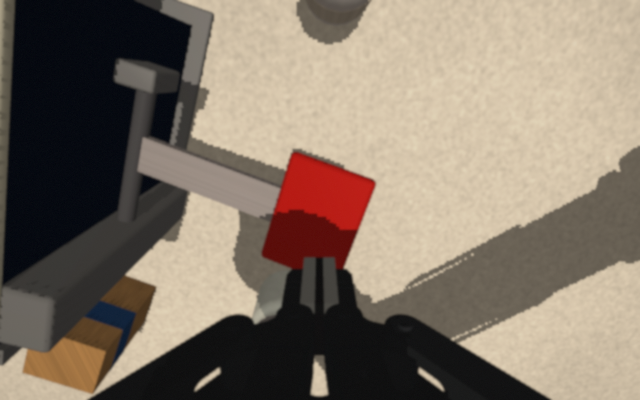

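The pad is now unobstructed in the scene and side views, and the closed fingers are above it. I triangulate it to check.

Run:
```python
from h import *
rs=[]
for n in("scene","side"):
    im=cv2.imread(f"pics/{n}1.png")[:,:,::-1].copy()
    m,c=red(im);M=cv2.moments(c);p=(M['m10']/M['m00'],M['m01']/M['m00']);print(n,p,cv2.contourArea(c),onz(n,p,.133));rs.append(ray(n,p))
print(tri(rs))
o={'tcp_pos':[.54,.1668,.3744],'tcp_rot':[-1.5708,0,1.5708]}
for p in [(293,153),(374,184),(263,255)]: print(onz("wrist",p,.133,o))
```

```text
scene (327.6878960709759, 162.40399239543726) 526.0 [0.54345902 0.16499638 0.133     ]
side (267.5490753911807, 186.02702702702703) 351.5 [0.53867032 0.15915951 0.133     ]
(array([0.5401386 , 0.16773597, 0.12796044]), [np.float64(0.0005557368584792882), np.float64(0.0005557368584791795)])
[0.55501293 0.12418885 0.133     ]
[0.50591712 0.14339564 0.133     ]
[0.57634629 0.19170084 0.133     ]
```

Scene, side and wrist all put the pad at (0.541, 0.167), directly under the tool. I descend to just above contact.

{"op": "servo_tool", "data": {
  "rows": [
    {"tx": 0, "ty": 15, "tz": 0, "ax": 0, "ay": 0, "az": 0, "hand": 0},
    {"tx": 0, "ty": 30, "tz": 0, "ax": 0, "ay": 0, "az": 0, "hand": 0},
    {"tx": 0, "ty": 45, "tz": 0, "ax": 0, "ay": 0, "az": 0, "hand": 0},
    {"tx": 0, "ty": 55, "tz": 0, "ax": 0, "ay": 0, "az": 0, "hand": 0},
    {"tx": 0, "ty": 60, "tz": 0, "ax": 0, "ay": 0, "az": 0, "hand": 0},
    {"tx": 0, "ty": 65, "tz": 0, "ax": 0, "ay": 0, "az": 0, "hand": 0},
    {"tx": 0, "ty": 70, "tz": 0, "ax": 0, "ay": 0, "az": 0, "hand": 0},
    {"tx": 0, "ty": 75, "tz": 0, "ax": 0, "ay": 0, "az": 0, "hand": 0}
  ]
}}

```text
time_s: 2.1
tcp_pos: [0.5403, 0.1672, 0.3013]
tcp_rot: [-1.573, -0.001, 1.571]
force: [-4.3, 0.3, 8.7]
opening: 0.004
```

In contact at 8.7 N with the tips at 128 mm. I keep pressing.

{"op": "servo_tool", "data": {
  "rows": [
    {"tx": 0, "ty": 5, "tz": 0, "ax": 0, "ay": 0, "az": 0, "hand": 0},
    {"tx": 0, "ty": 10, "tz": 0, "ax": 0, "ay": 0, "az": 0, "hand": 0},
    {"tx": 0, "ty": 15, "tz": 0, "ax": 0, "ay": 0, "az": 0, "hand": 0},
    {"tx": 0, "ty": 20, "tz": 0, "ax": 0, "ay": 0, "az": 0, "hand": 0},
    {"tx": 0, "ty": 25, "tz": 0, "ax": 0, "ay": 0, "az": 0, "hand": 0},
    {"tx": 0, "ty": 30, "tz": 0, "ax": 0, "ay": 0, "az": 0, "hand": 0},
    {"tx": 0, "ty": 35, "tz": 0, "ax": 0, "ay": 0, "az": 0, "hand": 0},
    {"tx": 0, "ty": 40, "tz": 0, "ax": 0, "ay": 0, "az": 0, "hand": 0},
    {"tx": 0, "ty": 42, "tz": 0, "ax": 0, "ay": 0, "az": 0, "hand": 0},
    {"tx": 0, "ty": 42, "tz": 0, "ax": 0, "ay": 0, "az": 0, "hand": 0}
  ]
}}

```text
time_s: 3.1
tcp_pos: [0.5404, 0.1672, 0.2579]
tcp_rot: [-1.572, -0.0, 1.571]
force: [-0.3, 0.9, 3.8]
opening: -0.004
```

{"op": "servo_tool", "data": {
  "rows": [
    {"tx": 0, "ty": 1, "tz": 0, "ax": 0, "ay": 0, "az": 0, "hand": 0},
    {"tx": 0, "ty": 2, "tz": 0, "ax": 0, "ay": 0, "az": 0, "hand": 0},
    {"tx": 0, "ty": 3, "tz": 0, "ax": 0, "ay": 0, "az": 0, "hand": 0},
    {"tx": 0, "ty": 3, "tz": 0, "ax": 0, "ay": 0, "az": 0, "hand": 0},
    {"tx": 0, "ty": 3, "tz": 0, "ax": 0, "ay": 0, "az": 0, "hand": 0}
  ]
}}

```text
time_s: 3.6
tcp_pos: [0.5401, 0.167, 0.2547]
tcp_rot: [-1.571, 0.0, 1.571]
force: [1.4, 1.0, 3.2]
opening: 0.001
```

Run:
```python
from h import *
ims={n:optics.grab_frame(n) for n in("scene","side")}
for n,im in ims.items(): cv2.imwrite(f"pics/{n}2.png",im[:,:,::-1])
a=cv2.resize(ims["scene"][100:300,220:460],(480,400))
b=cv2.resize(ims["side"][90:290,240:400],(320,400))
cv2.imwrite("pics/c2.png",np.hstack([a,b])[:,:,::-1])
```

```text
(no output)
```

View pics/c2.png

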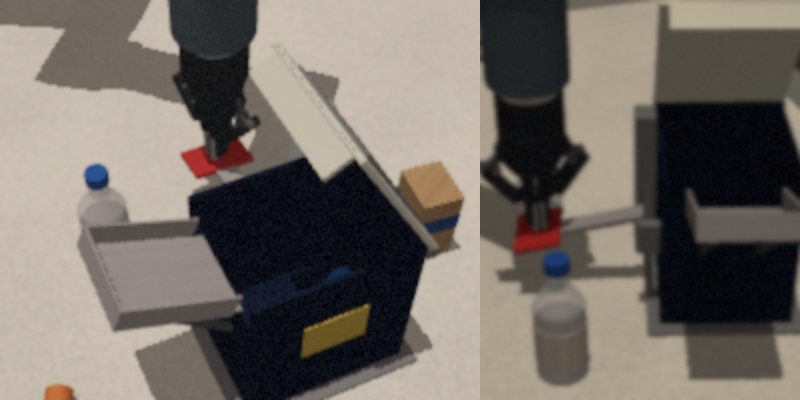

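The lid stands open, the chute is empty, and a blue piece shows inside the bin at (340,272) in the crop. The force is only 3 N, so the stop isn't reached yet. I press a little further and measure the lid angle.

{"op": "servo_tool", "data": {
  "rows": [
    {"tx": 0, "ty": 1, "tz": 0, "ax": 0, "ay": 0, "az": 0, "hand": 0},
    {"tx": 0, "ty": 2, "tz": 0, "ax": 0, "ay": 0, "az": 0, "hand": 0},
    {"tx": 0, "ty": 2, "tz": 0, "ax": 0, "ay": 0, "az": 0, "hand": 0},
    {"tx": 0, "ty": 2, "tz": 0, "ax": 0, "ay": 0, "az": 0, "hand": 0}
  ]
}}

```text
time_s: 4.1
tcp_pos: [0.5402, 0.167, 0.2534]
tcp_rot: [-1.572, 0.0, 1.571]
force: [0.3, 0.1, 7.8]
opening: -0.001
```

Run:
```python
from h import *
o=bot.get_obs();print(o['tcp_pos'],o['force'],o['time_s'])
ims={n:optics.grab_frame(n) for n in("scene","side","wrist")}
for n,im in ims.items(): cv2.imwrite(f"pics/{n}3.png",im[:,:,::-1])
a=cv2.resize(ims["scene"][100:300,300:460],None,fx=3,fy=3)
b=cv2.resize(ims["side"][70:190,300:410],None,fx=2.9,fy=3)
b=np.vstack([b,np.zeros((600-b.shape[0],b.shape[1],3),np.uint8)])[:,:319]
g=np.hstack([a,b]).astype(float)/255
cv2.imwrite("pics/c3.png",(255*g**.5).astype(np.uint8)[:,:,::-1])
```

```text
[0.54015837 0.166989   0.25344896] [0.30538121 0.05173006 7.76502826] 4.1
```

View pics/c3.png

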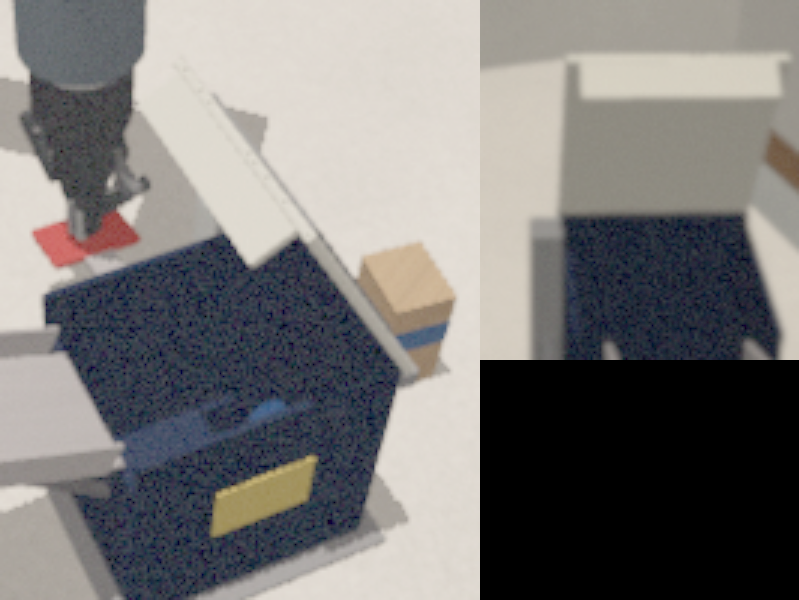

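Run:
```python
from h import *
c=lambda p:(300+p[0]/3-.3,100+p[1]/3-.3)
s=lambda p:(300+(p[0]-480)/2.9-.3,70+p[1]/3-.3)
B=np.array([.744,.102,0]);Rb=R.from_euler('z',-18.1,degrees=True).as_matrix()
for z in(.195,.1,.06,.025):print(z,((onz("scene",c((265,412)),z)-B)@Rb).round(3))
p,e=tri([ray("scene",c((180,58))),ray("side",s((568,57)))]);print((p-B)@Rb,e)
q=(p-B)@Rb; print("lid angle",np.arctan2(q[2]-.2,.09-q[1]))
# blue in scene image
im=cv2.imread("pics/scene3.png");h=cv2.cvtColor(im,cv2.COLOR_BGR2HSV)
m=(h[...,0]>100)&(h[...,0]<125)&(h[...,1]>150)&(h[...,2]>70);m[:, :300]=0;m[:200]=0
ys,xs=np.nonzero(m);print(list(zip(xs,ys,h[ys,xs,2]))[:60])
```

```text
0.195 [ 0.068 -0.002  0.195]
0.1 [0.011 0.038 0.1  ]
0.06 [-0.013  0.055  0.06 ]
0.025 [-0.034  0.07   0.025]
[-0.07584662  0.00347774  0.35586568] [np.float64(0.0010350368582367397), np.float64(0.0010350368582367838)]
lid angle 1.0640399929850244
[(np.int64(390), np.int64(234), np.uint8(72)), (np.int64(391), np.int64(234), np.uint8(78)), (np.int64(392), np.int64(234), np.uint8(75)), (np.int64(388), np.int64(235), np.uint8(77)), (np.int64(389), np.int64(235), np.uint8(74)), (np.int64(390), np.int64(235), np.uint8(77)), (np.int64(391), np.int64(235), np.uint8(78)), (np.int64(392), np.int64(235), np.uint8(75)), (np.int64(393), np.int64(235), np.uint8(72)), (np.int64(386), np.int64(236), np.uint8(75)), (np.int64(387), np.int64(236), np.uint8(78)), (np.int64(388), np.int64(236), np.uint8(77)), (np.int64(389), np.int64(236), np.uint8(75)), (np.int64(390), np.int64(236), np.uint8(82)), (np.int64(391), np.int64(236), np.uint8(75)), (np.int64(385), np.int64(237), np.uint8(73)), (np.int64(386), np.int64(237), np.uint8(77)), (np.int64(387), np.int64(237), np.uint8(78)), (np.int64(388), np.int64(237), np.uint8(77)), (np.int64(389), np.int64(237), np.uint8(72)), (np.int64(384), np.int64(238), np.uint8(74)), (np.int64(385), np.int64(238), np.uint8(75)), (np.int64(386), np.int64(238), np.uint8(74)), (np.int64(387), np.int64(238), np.uint8(72))]
```

View pics/wrist3.png

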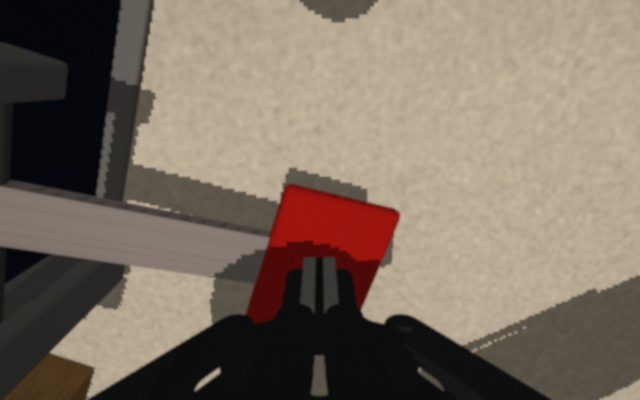

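The lid measures 1.06 rad, which is at the stop. The blue patch stays at the same place between frames. Its ray meets z = 25 mm at bin frame (−0.034, 0.070), which fits the mouthpiece lying on the floor against the +y wall. Now I ease up slowly.

{"op": "servo_tool", "data": {
  "rows": [
    {"tx": 0, "ty": -2, "tz": 0, "ax": 0, "ay": 0, "az": 0, "hand": 0},
    {"tx": 0, "ty": -5, "tz": 0, "ax": 0, "ay": 0, "az": 0, "hand": 0},
    {"tx": 0, "ty": -8, "tz": 0, "ax": 0, "ay": 0, "az": 0, "hand": 0},
    {"tx": 0, "ty": -11, "tz": 0, "ax": 0, "ay": 0, "az": 0, "hand": 0},
    {"tx": 0, "ty": -14, "tz": 0, "ax": 0, "ay": 0, "az": 0, "hand": 0},
    {"tx": 0, "ty": -17, "tz": 0, "ax": 0, "ay": 0, "az": 0, "hand": 0},
    {"tx": 0, "ty": -20, "tz": 0, "ax": 0, "ay": 0, "az": 0, "hand": 0},
    {"tx": 0, "ty": -23, "tz": 0, "ax": 0, "ay": 0, "az": 0, "hand": 0},
    {"tx": 0, "ty": -26, "tz": 0, "ax": 0, "ay": 0, "az": 0, "hand": 0},
    {"tx": 0, "ty": -28, "tz": 0, "ax": 0, "ay": 0, "az": 0, "hand": 0}
  ]
}}

```text
time_s: 5.25
tcp_pos: [0.5399, 0.1668, 0.2813]
tcp_rot: [-1.571, 0.0, 1.571]
force: [-4.3, 0.6, 6.3]
opening: 0.003
```

{"op": "servo_tool", "data": {
  "rows": [
    {"tx": 0, "ty": -2, "tz": 0, "ax": 0, "ay": 0, "az": 0, "hand": 0},
    {"tx": 0, "ty": -4, "tz": 0, "ax": 0, "ay": 0, "az": 0, "hand": 0},
    {"tx": 0, "ty": -6, "tz": 0, "ax": 0, "ay": 0, "az": 0, "hand": 0},
    {"tx": 0, "ty": -8, "tz": 0, "ax": 0, "ay": 0, "az": 0, "hand": 0},
    {"tx": 0, "ty": -10, "tz": 0, "ax": 0, "ay": 0, "az": 0, "hand": 0},
    {"tx": 0, "ty": -12, "tz": 0, "ax": 0, "ay": 0, "az": 0, "hand": 0},
    {"tx": 0, "ty": -14, "tz": 0, "ax": 0, "ay": 0, "az": 0, "hand": 0},
    {"tx": 0, "ty": -16, "tz": 0, "ax": 0, "ay": 0, "az": 0, "hand": 0},
    {"tx": 0, "ty": -18, "tz": 0, "ax": 0, "ay": 0, "az": 0, "hand": 0},
    {"tx": 0, "ty": -20, "tz": 0, "ax": 0, "ay": 0, "az": 0, "hand": 0}
  ]
}}

```text
time_s: 6.25
tcp_pos: [0.5415, 0.1663, 0.3024]
tcp_rot: [-1.576, 0.001, 1.571]
force: [3.8, -2.4, 4.7]
opening: 0.002
```

{"op": "servo_tool", "data": {
  "rows": [
    {"tx": 0, "ty": -1, "tz": 0, "ax": 0, "ay": 0, "az": 0, "hand": 0},
    {"tx": 0, "ty": -2, "tz": 0, "ax": 0, "ay": 0, "az": 0, "hand": 0},
    {"tx": 0, "ty": -4, "tz": 0, "ax": 0, "ay": 0, "az": 0, "hand": 0},
    {"tx": 0, "ty": -6, "tz": 0, "ax": 0, "ay": 0, "az": 0, "hand": 0},
    {"tx": 0, "ty": -8, "tz": 0, "ax": 0, "ay": 0, "az": 0, "hand": 0},
    {"tx": 0, "ty": -10, "tz": 0, "ax": 0, "ay": 0, "az": 0, "hand": 0},
    {"tx": 0, "ty": -12, "tz": 0, "ax": 0, "ay": 0, "az": 0, "hand": 0},
    {"tx": 0, "ty": -14, "tz": 0, "ax": 0, "ay": 0, "az": 0, "hand": 0},
    {"tx": 0, "ty": -14, "tz": 0, "ax": 0, "ay": 0, "az": 0, "hand": 0}
  ]
}}

```text
time_s: 7.15
tcp_pos: [0.54, 0.1671, 0.3148]
tcp_rot: [-1.571, -0.0, 1.571]
force: [-0.1, 0.8, 1.1]
opening: -0.003
```

{"op": "servo_tool", "data": {
  "rows": [
    {"tx": 0, "ty": -15, "tz": 0, "ax": 0, "ay": 0, "az": 0, "hand": 0},
    {"tx": 0, "ty": -30, "tz": 0, "ax": 0, "ay": 0, "az": 0, "hand": 0},
    {"tx": 0, "ty": -45, "tz": 0, "ax": 0, "ay": 0, "az": 0, "hand": 0},
    {"tx": 0, "ty": -60, "tz": 0, "ax": 0, "ay": 0, "az": 0, "hand": 0},
    {"tx": 0, "ty": -60, "tz": 0, "ax": 0, "ay": 0, "az": 0, "hand": 0},
    {"tx": 0, "ty": -60, "tz": 0, "ax": 0, "ay": 0, "az": 0, "hand": 0}
  ]
}}

```text
time_s: 7.75
tcp_pos: [0.5398, 0.1671, 0.3742]
tcp_rot: [-1.57, -0.0, 1.571]
force: [-0.0, 0.4, -0.9]
opening: 0.003
```

Run:
```python
from h import *
o=bot.get_obs();print(o['tcp_pos'],o['force'],o['time_s'])
ims={n:optics.grab_frame(n) for n in("scene","side")}
rs=[]
for n,im in ims.items():
    cv2.imwrite(f"pics/{n}4.png",im[:,:,::-1])
    m,c=red(im);M=cv2.moments(c);p=(M['m10']/M['m00'],M['m01']/M['m00']);print(n,p);rs.append(ray(n,p))
print(tri(rs))
a=cv2.resize(ims["scene"][100:300,220:460],(480,400))
b=cv2.resize(ims["side"][90:290,240:400],(320,400))
cv2.imwrite("pics/c4.png",np.hstack([a,b])[:,:,::-1])
d=cv2.absdiff(ims["scene"],cv2.imread("pics/scene1.png")[:,:,::-1].copy()).max(2)
cv2.imwrite("pics/d4.png",d*3)
```

```text
[0.53984621 0.16708981 0.37423509] [-0.01181864  0.38469842 -0.91871712] 7.75
scene (327.70936116382035, 162.415559772296)
side (267.5490476190476, 185.99523809523808)
(array([0.5401743 , 0.16777686, 0.12797675]), [np.float64(0.0005166190033799157), np.float64(0.0005166190033797665)])
```

View pics/c4.png

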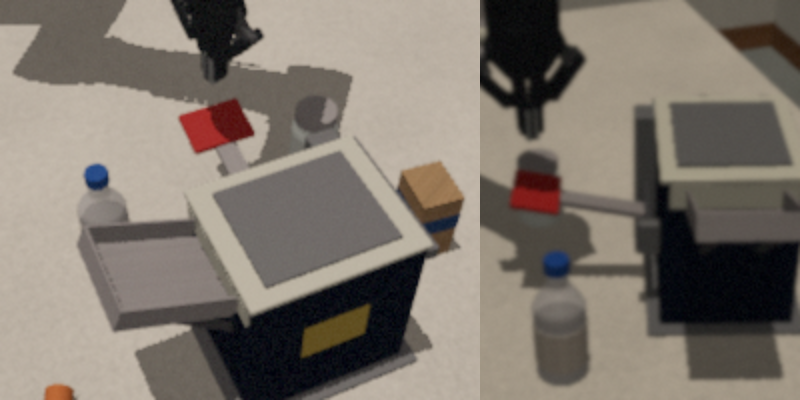

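View pics/d4.png

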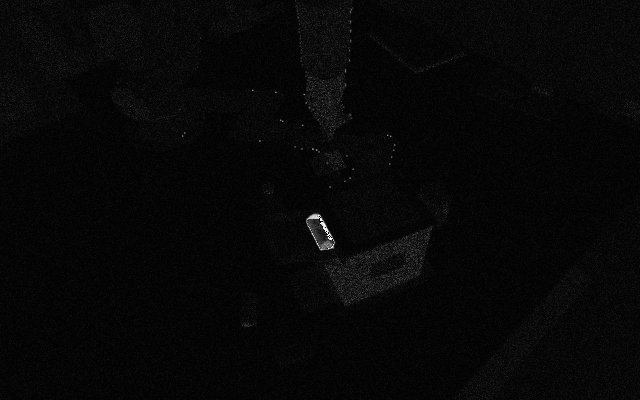

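The difference picture shows the missing mouthpiece at (320,231) as the only change since before the press. The lid is shut, the pad is back at its rest pixels, the bystanders are unmoved and the arm is clear. I hand in the job.

```bash
python3 -c "
from bench import bot
print(bot.close_job())"
```

```text
the job is handed in; nothing more can be done
None
```

I pressed the red lever pad to its stop with the closed fingers, and the mouthpiece rolled off its chute into the bin. I then eased the lever up at about 20–30 mm/s until the lid closed, lifted clear and handed in the job at about 7.9 s.

- **Lid open:** it measured 1.06 rad from two views, against 1.05 rad expected at the stop. The holding force was about 8 N.
- **Mouthpiece:** the chute is empty. A blue patch showed at the same place in the bin in two pictures 0.5 s apart, and its ray fits the mouthpiece lying on the floor against the +y wall. That comes from one view only and was seen through the open lid; I could not see it again once the lid shut.
- **After closing:** the lid is shut, the pad is back at its rest position to within 0.1 mm of the earlier measurement, and the tool is about 70 mm above it with no contact force. The only change from the picture before the press is the missing mouthpiece, so the bottle, jar and carton have not moved.
- **Lid speed on closing:** I did not measure it. From the finger speed it should be about 0.4–0.6 rad/s, well under 2.5, and the fingers still felt the lever at the last reading on the way up, about 4 mm short of its rest height.

One early move call was refused as invalid input before anything moved, and I repeated it with every field filled in. No other check failed or disagreed.

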